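# Re-hang the lift-off door of a bottle guard

### The job

Get the amber splash guard ready for use again: stand the loose amber bottle upright in the free place of the round blue carrier inside the guard, beside the two bottles already there. Take the washed door out of the drying rack and hang it back on the guard by lowering both hinge knuckles fully home on their two pins, swing the door shut, and turn the red latch all the way so that its nose holds the door. Do not tip any bottle and leave the wash bottle and the tip box where they are.

Things in the scene. Friction and masses are not known exactly. Their poses are not given: they have to be found in the camera images.
- guard: Splash guard, fixed: grey base tray 200 x 214 x 12 mm, aluminium posts and top rails (top at 140 mm), amber back and sides, open at the top and, until the door is hung, at the front. Origin on the worktop under its middle; x to its back, y to its left, z up. Front faces of the posts at x = -95 mm, with a rubber gasket 4 mm thick; hinge at the left (+y), latch at the right
- pin_low (a point): Lower hinge pin at the guard's left front post (x -107, y 95, z 22 mm in its frame): the point is the middle of the flat shoulder, 18 mm across, on which the knuckle rests. The steel pin stands upright on it, 9 mm thick, 16 mm high, with a round tip. Axes as the guard's
- pin_high (a point): Upper hinge pin, same size, straight above the lower one (z 96 mm in the guard's frame); the point is the middle of its shoulder; bracket underneath down to z 90 mm. As the door's lower knuckle cannot pass this pin from above, bring the door in from the front, lifted 20 to 40 mm above its hung height, and then lower it. Axes as the guard's
- strike (a point): Point of the guard (x -107, y -100, z 134 mm in its frame) where the top corner of the door's free edge (point door_edge) lies when the door is hung and shut. The door's axes are then parallel to the guard's. Opened by an angle a, the door is turned by -a about z (clockwise from above), its free edge coming out towards the robot. Axes as the guard's
- door: Loose door, 0.35 kg: aluminium frame, amber pane, 182 wide, 120 high, 14 mm thick, upright in the rack. Origin on the knuckles' axis, level with the lower edge; z up; x through the thickness (front, with the black handle, at -x); y along the width: the frame runs from y -13 to -195 mm (free edge). Handle at y -170, z 26 to 74, reaching x -35. Hung, it swings freely and stays where left
- knuckle_low (a point): Lower knuckle of the door: steel tube, 19 mm outside, 11 mm bore, 20 mm long, open at both ends; the point is the middle of its lower mouth, 8 mm above the door's lower edge. Fully home it lies on point pin_low; the door's lower edge is then 14 mm above the worktop, its top at 134 mm. Axes as the door's
- knuckle_high (a point): Upper knuckle, same size; lower mouth 82 mm above the door's lower edge. Fully home it lies on point pin_high. The door must be hung open: shut, the guard's top rail is 6 mm behind it, no room for a finger. Axes as the door's
- door_top (a point): Middle of the top face of the door's top rail (104 mm from the hinge axis, 120 mm above the lower edge). The rail is flat on both sides, 14 mm thick and 32 mm deep: grip the door here. Axes as the door's
- door_edge (a point): Top corner of the door's free edge, in the middle of the thickness. Axes as the door's
- rack: White drying rack, fixed, 120 x 124 mm: bars 12 mm high on which the door stands, three slots 15.4 mm wide between upright prongs 68 mm high. Origin on the worktop under its middle. The door stands in the middle slot along the rack's x axis, hinge end to +x, front to +y
- latch (a joint): Turn latch on the guard's right front post, about a vertical axis, rad: 0 = open, its black nose points to the guard's right (-y); 1.571 = locked, the nose points to the front (-x) and hangs in front of the door. Grows clockwise seen from above; stays where it is left; turns with about 0.05 Nm
- latch_wing (a point): Grip of the latch: red upright wing 36 long, 9 thick, 22 mm high; the point is the middle of its top face, on the turning axis, 168 mm above the worktop. The wing runs along y of this point and is thin along x; the point turns with the latch. The black arm, 44 mm long, lies 22 mm below the point
- carrier: Round blue carrier, 158 mm across, 40 mm high, wall 3 mm, floor 4 mm thick, fixed on the tray of the guard. Origin: middle of its underside
- vacancy (a point): The free place: the point on the carrier's floor, 37 mm from its middle along its +y, where the middle of the loose bottle's underside belongs. About 5 mm of play to the wall and the neighbours, which stand beyond the middle; a grip along this point's x axis clears them. Axes as the carrier's
- bottle_a: The loose amber bottle with a black cap, standing on the worktop to the left of the guard: 60 mm thick body, 122 mm high, 0.22 kg; grip the body (solid up to 110 mm). Origin: middle of its underside, z up
- bottle_b: One of the two same bottles that already stand in the carrier; origin as bottle_a
- bottle_c: The other bottle that already stands in the carrier; origin as bottle_a
- wash_bottle: Bystander: white wash bottle with a blue cap and a bent spout, 207 mm high; origin in the middle of its underside
- tip_box: Bystander: pipette tip box with a pink lid, 88 x 124 x 66 mm; origin in the middle of its underside

How it is judged:
By the outcome, as a careful person would: the job done as asked, in the order asked, and still so for the second after the job is handed in, with the robot touching nothing.
It also fails if it takes over 72 s, if anything falls off the work surface, if the arm or the gripper's body presses on something with over 40 N, if the wrist force passes 120 N, or if a joint passes its speed limit or range.

### The arm

A 6-joint arm with a two-finger parallel gripper is mounted at the origin on a cart in front of the work surface, level with it; the furniture and walls round the work are solid. World frame = base frame: x ahead of the robot, y to its left, z up, the work surface at z = 0. Lengths are in m, angles in degrees, forces in N, time in s.
With the tool pointing down it reaches from about 0.4 to 0.825 m from the base axis. Payload 7 kg.
Tool frame: the origin (TCP) lies at the centre of the arm's flange, where the gripper is bolted on; the fingertips stand 178 mm ahead of it and the grasp point (between the pads) lies 159 mm ahead of it (tip_reach is the distance from the TCP to the fingertips, in m); z points along the fingers, y is the line along which they close (so a half turn about z gives the same grasp; the last joint's range is limited). The gripper opens to 88 mm and grips with 3 to 60 N. Pads are 19 mm wide; open, the fingers measure 130 mm over their backs; the gripper's body (78 mm by 193 mm) begins 47 mm behind the grasp point.
Start: joints at [-49.097, 20.546, 0.682, 0, -70.136, -16.507], TCP at [0.279, -0.615, 0.405] pointing down, gripper open.
Joint ranges: [-176.03, 176.03], [-82.01, 121.73], [-58.28, 71.71], [-173.87, 95.51], [-174.79, -0.11], [-173.66, 173.66]. Speed limits (degrees/s): [136.94, 136.94, 172.46, 180, 180, 180].

### API

Orientations are given as [roll, pitch, yaw] about the fixed x, y, z axes, in that order (R = Rz(yaw) Ry(pitch) Rx(roll)).
In Python, from plant import * gives the robot as it stands.
- The arm moves only by the shell command python3 -m handwheel 'ROWS'. ROWS is JSON, a list of rows, each a list of 7 numbers: the opening, from -1 (shut) to 1 (fully open), then the shift along the tool's x, y, z as a fraction of full scale, then the turn, a rotation vector about the tool's x, y, z as a fraction of full scale. A call has 1 to 5 rows; each row shifts and turns the commanded pose from where the row before left it, along the tool's axes as they then stand; what a row does not reach is not made up. Full scale, the value 1, is 0.025 m for a shift and 6 degrees for a turn. A row lasts 1/8 s, in which the tool goes at most 62.5 mm and 10.7 degrees, less where a joint would pass 70% of its speed; a pose out of reach is approached as far as the arm can. A call with a number of a shift or a turn outside -1 to 1 is refused whole. A call with a gripper value outside its range is refused whole. The fingers move at their own pace and stop on an object; the grip force is fixed at half the most. Time passes only in rows, so rows that do not move let the fingers close. It gives the time, the measured TCP pose, the force, the opening and the grip force at its end, in the units of the state.
- get_obs(): the state, without advancing time (a new reading comes with each control period).
- snapshot(name): name is "side" or "top" or "wrist"; returns a dict with "color" (480x640x3 uint8, red, green, blue), "fx", "fy", "cx", "cy" (pixels), "k1" (the pictures are not rectified: a ray, as slopes to the right and down, at radius r is drawn at 1 + k1 r^2 times it, then the intrinsics apply), "R" (3x3) and "t" (3): a world point X has camera coordinates R X + t; the wrist camera has in their place "tool_from_camera" (4x4, takes a point from camera to tool coordinates, whose origin is the TCP and whose axes are the flange's). Camera axes: x right, y down, z forward; pixel columns grow to the right and rows downward; lengths in m; the calibration is good to about 2 mm. A picture is of the moment at which its call begins: read the wrist's pose just before it. There is no depth.
- close_job(): hands the job in; it is judged then, once.
The state is a dict: "clock": time; "joint_pos": joint angles; "qvel": joint speeds; "tau": joint torques, N m; "tool_pos": TCP position; "orientation": TCP orientation; "force": force on the tool from outside, world axes, zero at the start; "moment": the same for the moment, N m; "opening": finger opening in m; "gripper_force": force on a finger pad.
Only numpy, scipy, OpenCV 4.12 (cv2) and the standard library are available. Lean on these libraries where they do the work, as an engineer would, in place of code of your own. Each camera call takes 0.05 s, during which the arm holds its last target. There are 200 camera calls.

## Working session

There is one attempt and no reset: what is moved stays moved. The work goes in short steps, Python scripts to look and compute and a shell command to move; the robot and the scene stay as the last step left them, time stands still between calls to the robot, and variables do not carry over. Pictures are saved under pics/ and viewed, at most 10 in all, crops included, and the job is handed in when it is done.

```bash
ls; mkdir -p pics
python3 - <<'E'
from plant import *
import cv2
print(get_obs())
for n in ("top","side"):
    s=snapshot(n); cv2.imwrite(f"pics/{n}0.png",s["color"][:,:,::-1]); print(n,{k:v for k,v in s.items() if k!="color"})
E
```

```text
pics
{'clock': 0.0, 'joint_pos': array([-4.90980908e+01,  2.05923169e+01,  6.32294853e-01, -2.00690967e-02,
       -7.01356077e+01, -1.65056759e+01]), 'qvel': array([ 0.03343081, -0.03863439, -0.05192923,  0.08342613, -0.0473223 ,
        0.0658768 ]), 'tau': array([-1.62655720e-03, -5.82706690e+01,  2.93062806e+01,  6.99741706e+00,
        6.79110046e-03, -1.65055826e-04]), 'tool_pos': array([ 0.2787069 , -0.61455485,  0.40370141]), 'orientation': array([ 1.79902951e+02, -9.08347955e-03, -1.55610594e+02]), 'force': array([ 0.05536794, -0.19201348,  0.55105986]), 'moment': array([-0.02119821, -0.02172005, -0.03046368]), 'gripper_force': 0.0, 'opening': 0.08748505877215354}
top {'fx': 557.5942265187441, 'fy': 557.5942265187441, 'cx': 311.388505991878, 'cy': 244.4220780305235, 'k1': -0.05637834538176364, 'R': array([[-0.02434669, -0.99962213,  0.01276056],
       [-0.98354678,  0.0216657 , -0.17934972],
       [ 0.17900548, -0.01691718, -0.98370262]]), 't': array([-0.00735304,  0.53139401,  1.33038618])}
side {'fx': 544.5825579145571, 'fy': 544.5825579145571, 'cx': 323.1925458872799, 'cy': 233.71483536662575, 'k1': -0.13342884533533914, 'R': array([[-0.99865742, -0.05079628,  0.01015384],
       [-0.04084481,  0.65159924, -0.75746295],
       [ 0.03186007, -0.75686073, -0.65279918]]), 't': array([0.54963808, 0.10294399, 1.31659174])}
```

View pics/top0.png

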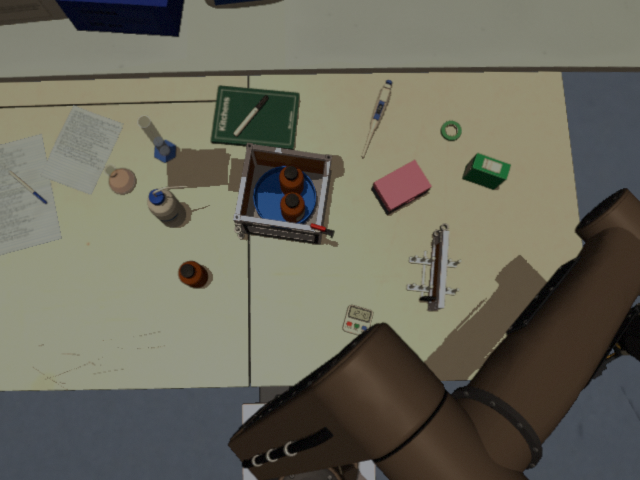

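View pics/side0.png

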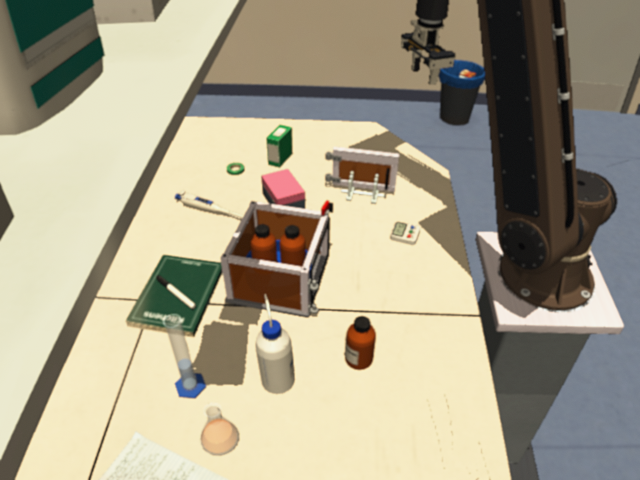

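```bash
cat > h.py <<'E'
from plant import *
import numpy as np, cv2
from scipy.spatial.transform import Rotation as Ro
def K(s): return np.array([[s["fx"],0,s["cx"]],[0,s["fy"],s["cy"]],[0,0,1]])
def D(s): # ray scaled by 1+k1 r^2
    return np.array([s["k1"],0,0,0,0.])
def pose(s,o=None):
    if "R" in s: return s["R"],s["t"]
    T=np.eye(4); T[:3,:3]=Ro.from_euler("xyz",o["orientation"],degrees=True).as_matrix(); T[:3,3]=o["tool_pos"]
    M=np.linalg.inv(T@s["tool_from_camera"]); return M[:3,:3],M[:3,3]
def back(s,uv,z,o=None):
    R,t=pose(s,o)
    p=cv2.undistortPointsIter(np.array([[uv]],float),K(s),D(s),None,None,(3,50,1e-9))[0,0]
    d=R.T@np.r_[p,1]; c=-R.T@t; return c+d*(z-c[2])/d[2]
def proj(s,X,o=None):
    R,t=pose(s,o)
    return cv2.projectPoints(np.atleast_2d(X).astype(float),cv2.Rodrigues(R)[0],t,K(s),D(s))[0][:,0]
def crop(im,x0,y0,x1,y1,f): return cv2.resize(im[y0:y1,x0:x1],None,fx=f,fy=f,interpolation=cv2.INTER_CUBIC)
def save(n,im): cv2.imwrite(f"pics/{n}.png",im[:,:,::-1] if im.shape[2]==3 else im)
def tool(): 
    o=get_obs(); return o,Ro.from_euler("xyz",o["orientation"],degrees=True).as_matrix()
E
python3 - <<'E'
from h import *
s=snapshot("top")["color"]; 
s=np.clip(s.astype(float)*1.5,0,255).astype(np.uint8)
a=crop(s,230,140,340,250,4); b=crop(s,400,215,470,315,4.4)[:440]
c=np.zeros((600,760,3),np.uint8); c[:440,:440]=a; c[:440,440:440+b.shape[1]]=b
d=crop(s,170,250,220,290,4); c[440:600,:200]=d
save("c1",c)
E
```

```text
(no output)
```

View pics/c1.png

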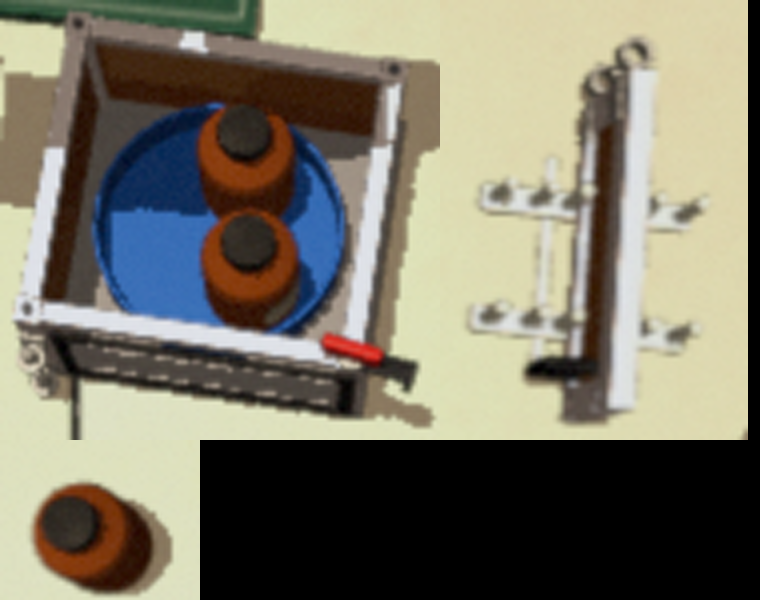

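Run:
```python
from h import *
s=snapshot("top")
def A(x,y,z): 
    p=back(s,(x/4+230,y/4+140),z); return p
def B(x,y,z): return back(s,((x-440)/4.4+400,y/4.4+215),z)
P=dict(BL=A(78,22,.14),BR=A(395,67,.14),FL=A(27,308,.14),capb=A(244,133,.122),capc=A(248,240,.122),wing=A(352,348,.168),carr=A(220,216,.052),
 kh=B(633,53,.114),hinge=B(643,68,.132),free=B(622,408,.132),bot=back(s,(187.5,271.25),.122))
for k,v in P.items(): print(k,v.round(4),round(np.hypot(v[0],v[1]),3))
for a,b in(("BL","BR"),("BL","FL"),("hinge","free"),("kh","free"),("capb","capc")):
    d=P[b]-P[a]; print(a,b,np.linalg.norm(d).round(4),np.degrees(np.arctan2(d[1],d[0])).round(2))
o,R=tool();print(R.round(3)); w=snapshot("wrist"); print(w["tool_from_camera"].round(3),w["fx"],w["k1"])
```

```text
BL [0.7573 0.1236 0.14  ] 0.767
BR [ 0.7252 -0.0645  0.14  ] 0.728
FL [0.5829 0.1538 0.14  ] 0.603
capb [0.6919 0.0262 0.122 ] 0.692
capc [0.6257 0.025  0.122 ] 0.626
wing [ 0.5491 -0.0336  0.168 ] 0.55
carr [0.6602 0.0434 0.052 ] 0.662
kh [ 0.5542 -0.3349  0.114 ] 0.648
hinge [ 0.5421 -0.335   0.132 ] 0.637
free [ 0.3621 -0.3119  0.132 ] 0.478
bot [0.4608 0.2702 0.122 ] 0.534
BL BR 0.1908 -99.67
BL FL 0.1769 170.18
hinge free 0.1815 172.7
kh free 0.1943 173.18
capb capc 0.0662 -178.94
[[-0.911 -0.413 -0.001]
 [-0.413  0.911  0.001]
 [ 0.     0.001 -1.   ]]
[[ 0.    -0.963 -0.271  0.073]
 [ 1.     0.    -0.     0.001]
 [ 0.    -0.271  0.963  0.021]
 [ 0.     0.     0.     1.   ]] 390.7423260806796 0.02292867817585739
```

```bash
cat >> h.py <<'E'
def plan(*wps,g=1):
    """wps: (x,y,z,yangle_of_tool_y[,n]) in m/deg, tool down; prints rows in tool axes"""
    o,R=tool(); p=o["tool_pos"]; ya=np.degrees(np.arctan2(R[1,1],R[0,1]))
    print("at",p.round(4),"yang",round(ya,2),"tilt",np.round(R[:2,2],4))
    for w in wps:
        q=np.array(w[:3]); d=(w[3]-ya+180)%360-180 if abs(w[3]-ya)>180 else w[3]-ya
        n=w[4] if len(w)>4 else max(1,int(np.ceil(max(np.abs(q-p).max()/.0245*1.0,np.linalg.norm((q-p)[:2])/.0245,abs(d)/6))))
        rows=[]
        for i in range(n):
            a=np.radians(ya+d*i/n); y=np.array([np.cos(a),np.sin(a),0]); z=np.array([0,0,-1.]); x=np.cross(y,z)
            s=(q-p)/n/.025; rows.append([g]+[round(float(s@v),2)+0. for v in(x,y,z)]+[0,0,round(-d/n/6,3)])
        for i in range(0,n,5): print(str(rows[i:i+5]).replace(" ",""))
        print("--",w); p=q; ya=ya+d
E
python3 - <<'E'
from h import *
plan((.50,-.2,.40,125),(.461,.27,.38,135))
s=snapshot("top")
print(back(s,(158,197),.19),back(s,(170,215),.05))
E
```

```text
at [ 0.2788 -0.6147  0.4043] yang 114.39 tilt [-0.0004  0.0006]
[[1,-0.75,0.57,0.01,0,0,np.float64(-0.088)],[1,-0.75,0.57,0.01,0,0,np.float64(-0.088)],[1,-0.76,0.56,0.01,0,0,np.float64(-0.088)],[1,-0.76,0.55,0.01,0,0,np.float64(-0.088)],[1,-0.77,0.54,0.01,0,0,np.float64(-0.088)]]
[[1,-0.77,0.54,0.01,0,0,np.float64(-0.088)],[1,-0.78,0.53,0.01,0,0,np.float64(-0.088)],[1,-0.78,0.52,0.01,0,0,np.float64(-0.088)],[1,-0.79,0.52,0.01,0,0,np.float64(-0.088)],[1,-0.79,0.51,0.01,0,0,np.float64(-0.088)]]
[[1,-0.8,0.5,0.01,0,0,np.float64(-0.088)],[1,-0.8,0.49,0.01,0,0,np.float64(-0.088)],[1,-0.8,0.49,0.01,0,0,np.float64(-0.088)],[1,-0.81,0.48,0.01,0,0,np.float64(-0.088)],[1,-0.81,0.47,0.01,0,0,np.float64(-0.088)]]
[[1,-0.82,0.46,0.01,0,0,np.float64(-0.088)],[1,-0.82,0.46,0.01,0,0,np.float64(-0.088)],[1,-0.83,0.45,0.01,0,0,np.float64(-0.088)],[1,-0.83,0.44,0.01,0,0,np.float64(-0.088)],[1,-0.83,0.43,0.01,0,0,np.float64(-0.088)]]
-- (0.5, -0.2, 0.4, 125)
[[1,-0.48,0.81,0.04,0,0,np.float64(-0.083)],[1,-0.48,0.81,0.04,0,0,np.float64(-0.083)],[1,-0.49,0.81,0.04,0,0,np.float64(-0.083)],[1,-0.5,0.8,0.04,0,0,np.float64(-0.083)],[1,-0.5,0.8,0.04,0,0,np.float64(-0.083)]]
[[1,-0.51,0.79,0.04,0,0,np.float64(-0.083)],[1,-0.52,0.79,0.04,0,0,np.float64(-0.083)],[1,-0.52,0.78,0.04,0,0,np.float64(-0.083)],[1,-0.53,0.78,0.04,0,0,np.float64(-0.083)],[1,-0.54,0.77,0.04,0,0,np.float64(-0.083)]]
[[1,-0.54,0.77,0.04,0,0,np.float64(-0.083)],[1,-0.55,0.77,0.04,0,0,np.float64(-0.083)],[1,-0.56,0.76,0.04,0,0,np.float64(-0.083)],[1,-0.56,0.76,0.04,0,0,np.float64(-0.083)],[1,-0.57,0.75,0.04,0,0,np.float64(-0.083)]]
[[1,-0.58,0.75,0.04,0,0,np.float64(-0.083)],[1,-0.58,0.74,0.04,0,0,np.float64(-0.083)],[1,-0.59,0.74,0.04,0,0,np.float64(-0.083)],[1,-0.6,0.73,0.04,0,0,np.float64(-0.083)],[1,-0.6,0.73,0.04,0,0,np.float64(-0.083)]]
-- (0.461, 0.27, 0.38, 135)
[0.62133451 0.32533871 0.19      ] [0.61306583 0.33110727 0.05      ]
```

```bash
cat >> h.py <<'E'
def plan(*wps,g=1):
    o,R=tool(); p=o["tool_pos"]; ya=np.degrees(np.arctan2(R[1,1],R[0,1]))
    print("at",p.round(4),"yang",round(ya,2),"tilt",np.round(R[:2,2],4),"f",o["force"].round(1),"op",round(o["opening"],4),"t",o["clock"],"J6",o["joint_pos"][5].round(1))
    for w in wps:
        q=np.array(w[:3]); d=(w[3]-ya+180)%360-180
        if abs(d)>.2: n=int(np.ceil(abs(d)/6)); print(n,"x turn",round(-d/6/n,3))
        ya+=d; a=np.radians(ya); y=np.array([np.cos(a),np.sin(a),0]); z=np.array([0,0,-1.]); x=np.cross(y,z)
        s=np.array([(q-p)@v for v in(x,y,z)])/.025; n=w[4] if len(w)>4 else max(1,int(np.ceil(np.abs(s).max())))
        print(n,"x shift",(s/n).round(3),w); p=q
E
python3 - <<'E'
from h import *
plan((.50,-.2,.40,135),(.461,.27,.36,135))
E
```

```text
at [ 0.2788 -0.6147  0.4043] yang 114.39 tilt [-0.0003  0.0005] f [ 0.   0.  -0.4] op 0.0875 t 0.3 J6 -16.5
4 x turn -0.859
18 x shift [-0.999  0.304  0.01 ] (0.5, -0.2, 0.4, 135)
15 x shift [-0.813  0.96   0.107] (0.461, 0.27, 0.36, 135)
```

```bash
python3 -m handwheel '[[1,0,0,0,0,0,-0.86],[1,0,0,0,0,0,-0.86],[1,0,0,0,0,0,-0.86],[1,0,0,0,0,0,-0.86]]'
A='x'
python3 -m handwheel '[[1,-1,0.3,0,0,0,0],[1,-1,0.3,0,0,0,0],[1,-1,0.3,0,0,0,0],[1,-1,0.3,0,0,0,0],[1,-1,0.3,0,0,0,0]]'
python3 -m handwheel '[[1,-1,0.3,0,0,0,0],[1,-1,0.3,0,0,0,0],[1,-1,0.3,0,0,0,0],[1,-1,0.3,0,0,0,0],[1,-1,0.3,0,0,0,0]]'
python3 -m handwheel '[[1,-1,0.3,0,0,0,0],[1,-1,0.3,0,0,0,0],[1,-1,0.3,0,0,0,0],[1,-1,0.3,0,0,0,0],[1,-1,0.3,0,0,0,0]]'
python3 -m handwheel '[[1,-1,0.3,0,0,0,0],[1,-1,0.3,0,0,0,0],[1,-1,0.3,0,0,0,0],[1,-0.8,0.95,0.1,0,0,0],[1,-0.8,0.95,0.1,0,0,0]]'
python3 -m handwheel '[[1,-0.8,0.95,0.1,0,0,0],[1,-0.8,0.95,0.1,0,0,0],[1,-0.8,0.95,0.1,0,0,0],[1,-0.8,0.95,0.1,0,0,0],[1,-0.8,0.95,0.1,0,0,0]]'
python3 -m handwheel '[[1,-0.8,0.95,0.1,0,0,0],[1,-0.8,0.95,0.1,0,0,0],[1,-0.8,0.95,0.1,0,0,0],[1,-0.8,0.95,0.1,0,0,0],[1,-0.8,0.95,0.1,0,0,0]]'
python3 - <<'E'
from h import *
plan((.461,.27,.247,135))
o=get_obs(); w=snapshot("wrist"); save("w1",w["color"]); s=snapshot("top"); 
c=crop(s["color"],200,130,360,260,3)
f=np.zeros((480,800,3),np.uint8); f[:360,:480]=cv2.resize(w["color"],(480,360)); f[:267,480:]=cv2.resize(c,(320,260))[:267] if 0 else np.pad(cv2.resize(c,(320,260)),((0,7),(0,0),(0,0)))
save("v1",f)
E
```

```text
clock: 0.8
tool_pos: [0.2788, -0.6147, 0.4046]
orientation: [180.0, 0.0, -134.8]
force: [-0.2, 0.3, -0.2]
opening: 0.0876
gripper_force: 0.0
clock: 1.42
tool_pos: [0.3409, -0.499, 0.4047]
orientation: [-180.0, 0.0, -135.0]
force: [0.5, -1.0, 0.3]
opening: 0.0877
gripper_force: 0.0
clock: 2.05
tool_pos: [0.4027, -0.384, 0.4047]
orientation: [-180.0, 0.0, -135.0]
force: [0.3, -0.6, 0.3]
opening: 0.0874
gripper_force: 0.0
clock: 2.68
tool_pos: [0.4644, -0.2691, 0.4048]
orientation: [-180.0, 0.0, -135.0]
force: [-0.4, -0.4, 0.0]
opening: 0.0876
gripper_force: 0.0
clock: 3.3
tool_pos: [0.4959, -0.1381, 0.3995]
orientation: [180.0, 0.0, -135.0]
force: [0.5, 0.6, -0.6]
opening: 0.0878
gripper_force: 0.0
clock: 3.92
tool_pos: [0.4823, 0.0166, 0.3873]
orientation: [-180.0, 0.0, -135.0]
force: [0.3, 0.4, 0.7]
opening: 0.0876
gripper_force: 0.0
clock: 4.55
tool_pos: [0.469, 0.1713, 0.3748]
orientation: [-180.0, 0.0, -135.0]
force: [-0.4, 0.5, 0.2]
opening: 0.0874
gripper_force: 0.0
at [0.469  0.1713 0.3748] yang 135.04 tilt [0.0003 0.0003] f [-0.4  0.5  0.2] op 0.0874 t 4.55 J6 -87.6
6 x shift [-0.428  0.503  0.852] (0.461, 0.27, 0.247, 135)
```

View pics/v1.png

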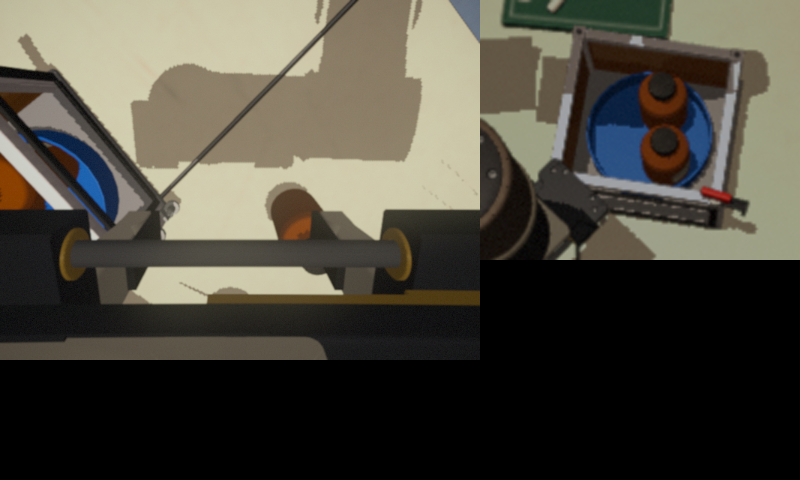

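```bash
python3 -m handwheel '[[1,-0.86,1,0,0,0,0],[1,-0.86,1,0,0,0,0],[1,-0.86,1,0,0,0,0],[1,0,0,0.8,0,0,0]]'
python3 - <<'E'
from h import *
plan((.461,.27,.247,135))
o=get_obs(); w=snapshot("wrist"); s=snapshot("side")
t=np.array([.461,.270,.122]); print(proj(w,[t,[.461,.27,0]],o), proj(s,[t,[.461,.27,0]]))
f=np.zeros((480,800,3),np.uint8); f[:360,:480]=cv2.resize(w["color"],(480,360)); f[:,480:]=crop(s["color"],300,240,460,480,2)
save("v2",f)
E
```

```text
clock: 5.15
tool_pos: [0.4621, 0.2708, 0.3557]
orientation: [-180.0, 0.2, -134.8]
force: [-0.1, -0.7, -1.4]
opening: 0.0877
gripper_force: 0.0
at [0.4621 0.2708 0.3557] yang 135.15 tilt [0.0024 0.0023] f [-0.1 -0.7 -1.4] op 0.0877 t 5.15 J6 -96.2
5 x shift [0.011 0.001 0.869] (0.461, 0.27, 0.247, 135)
[[313.25798238 255.51331931]
 [313.38887041 211.09986239]] [[362.95300439 320.5240294 ]
 [359.41664756 358.41291478]]
```

View pics/v2.png

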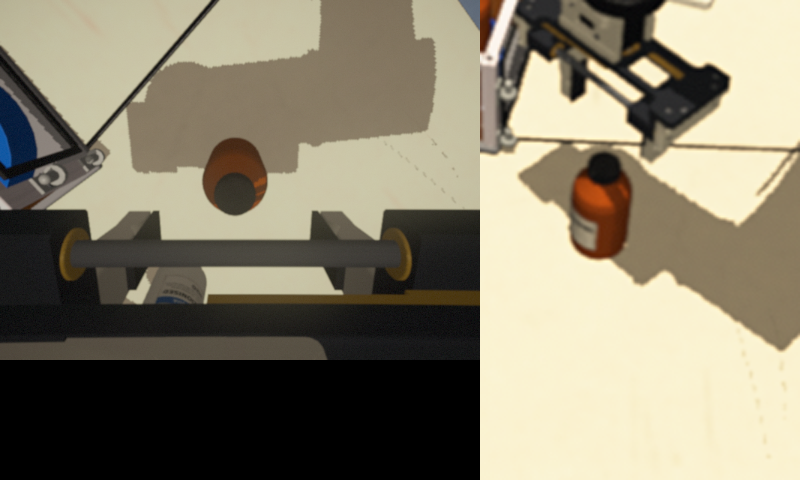

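```bash
python3 - <<'E'
from h import *
o=get_obs(); w=snapshot("wrist")
save("raw2",w["color"])
print(back(w,(95*4/3,157*4/3),.038,o),back(w,(50*4/3,178*4/3),.112,o))
E
python3 -m handwheel '[[1,0,0,0.87,0,0,0],[1,0,0,0.87,0,0,0],[1,0,0,0.87,0,0,0],[1,0,0,0.87,0,0,0],[1,0,0,0.87,0,0,0]]'
python3 -m handwheel '[[-1,0,0,0,0,0,0],[-1,0,0,0,0,0,0],[-1,0,0,0,0,0,0],[-1,0,0,0,0,0,0]]'
python3 -m handwheel '[[-1,0,0,-1,0,0,0],[-1,0,0,-1,0,0,0],[-1,0,0,-1,0,0,0],[-1,0,0,-1,0,0,0],[-1,0,0,-1,0,0,0]]'
python3 -m handwheel '[[-1,0,0,-0.8,0,0,0],[-1,0,0,-0.8,0,0,0],[-1,0,0,-0.8,0,0,0]]'
python3 - <<'E'
from h import *
plan((.6575,.0805,.43,179),(.6575,.0805,.265,179))
E
```

```text
[0.55194558 0.15890606 0.038     ] [0.55358255 0.15963242 0.112     ]
clock: 5.92
tool_pos: [0.4622, 0.2686, 0.2463]
orientation: [-180.0, 0.1, -135.0]
force: [-1.1, -0.4, 0.5]
opening: 0.0873
gripper_force: 0.0
clock: 6.42
tool_pos: [0.462, 0.2692, 0.247]
orientation: [-180.0, 0.1, -135.0]
force: [-0.5, -0.8, 4.3]
opening: 0.0596
gripper_force: 30.0
clock: 7.05
tool_pos: [0.4613, 0.2686, 0.3716]
orientation: [180.0, -0.0, -135.0]
force: [0.9, 0.2, -2.7]
opening: 0.0597
gripper_force: 30.0
clock: 7.42
tool_pos: [0.4613, 0.2686, 0.4314]
orientation: [180.0, -0.0, -135.0]
force: [-0.4, 0.6, -3.5]
opening: 0.06
gripper_force: 30.0
at [0.4613 0.2686 0.4314] yang 135.03 tilt [-0.0008 -0.0002] f [-0.4  0.6 -3.5] op 0.06 t 7.425 J6 -96.2
8 x turn -0.916
8 x shift [ 0.923 -0.997  0.007] (0.6575, 0.0805, 0.43, 179)
7 x shift [0.    0.    0.943] (0.6575, 0.0805, 0.265, 179)
```

```bash
python3 -m handwheel '[[-1,0,0,0,0,0,-0.92],[-1,0,0,0,0,0,-0.92],[-1,0,0,0,0,0,-0.92],[-1,0,0,0,0,0,-0.92],[-1,0,0,0,0,0,-0.92]]'
python3 -m handwheel '[[-1,0,0,0,0,0,-0.92],[-1,0,0,0,0,0,-0.92],[-1,0,0,0,0,0,-0.92],[-1,0.92,-1,0,0,0,0],[-1,0.92,-1,0,0,0,0]]'
python3 -m handwheel '[[-1,0.92,-1,0,0,0,0],[-1,0.92,-1,0,0,0,0],[-1,0.92,-1,0,0,0,0],[-1,0.92,-1,0,0,0,0],[-1,0.92,-1,0,0,0,0]]'
python3 -m handwheel '[[-1,0.92,-1,0,0,0,0],[-1,0,0,0.5,0,0,0],[-1,0,0,0,0,0,0]]'
python3 - <<'E'
from h import *
plan((.6582,.0797,.263,179))
o=get_obs(); w=snapshot("wrist"); save("raw3",w["color"])
f=np.clip(cv2.resize(w["color"],(800,600)).astype(float)*1.4,0,255).astype(np.uint8); save("v3",f)
E
```

```text
clock: 8.05
tool_pos: [0.4614, 0.2687, 0.4306]
orientation: [180.0, -0.0, -107.2]
force: [-0.3, 1.0, -2.7]
opening: 0.0599
gripper_force: 30.0
clock: 8.68
tool_pos: [0.5111, 0.2218, 0.4308]
orientation: [180.0, 0.0, -90.7]
force: [0.8, 0.0, -2.5]
opening: 0.0594
gripper_force: 30.0
clock: 9.3
tool_pos: [0.6349, 0.1046, 0.4305]
orientation: [179.9, 0.0, -90.8]
force: [0.1, 1.3, -2.9]
opening: 0.0599
gripper_force: 30.0
clock: 9.68
tool_pos: [0.6584, 0.0821, 0.4164]
orientation: [179.8, -0.0, -90.8]
force: [0.3, 0.4, -3.3]
opening: 0.0597
gripper_force: 30.0
at [0.6584 0.0821 0.4164] yang 179.15 tilt [-0.0037 -0.0006] f [ 0.3  0.4 -3.3] op 0.0597 t 9.675 J6 -24.7
7 x shift [0.014 0.001 0.877] (0.6582, 0.0797, 0.263, 179)
```

View pics/v3.png

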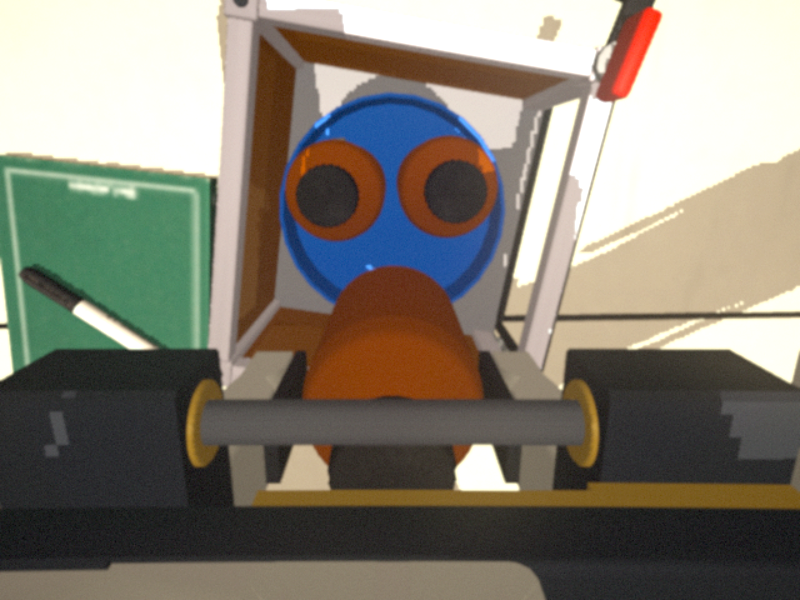

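Run:
```python
from h import *
o=get_obs(); w=snapshot("wrist")
f=lambda u,v,z: back(w,(u/1.25,v/1.25),z,o)
b=f(327,195,.138);c=f(456,190,.138);print(b,c,np.linalg.norm(b-c))
m=(b+c)/2; d=(b-c)/np.linalg.norm(b-c); y=np.array([-d[1],d[0],0]); print("vac",m+.0555*y,"ang",np.degrees(np.arctan2(d[1],d[0])))
print("carrier",f(391,205,.052),f(279,205,.052),f(503,205,.052),f(391,93,.052))
s=snapshot("top"); A=lambda x,y,z:back(s,(x/4+230,y/4+140),z)
b=A(244,133,.138);c=A(248,240,.138);print(b,c,A(352,348,.168)); 
print("wing",f(632,52,.168),f(597,75,.14),f(240,3,.14))
```

```text
[0.69094444 0.02702742 0.138     ] [0.62412069 0.02541434 0.138     ] 0.0668432204869907
vac [0.65619323 0.08170472 0.138     ] ang 1.3828101531834847
carrier [0.6579012  0.04012412 0.052     ] [0.73561653 0.03912744 0.052     ] [0.58008967 0.04127376 0.052     ] [ 0.65687987 -0.03184307  0.052     ]
[0.68679369 0.02590584 0.138     ] [0.62145073 0.02469944 0.138     ] [ 0.54906523 -0.03357803  0.168     ]
wing [ 0.55518234 -0.03197753  0.168     ] [ 0.55801786 -0.02749332  0.14      ] [ 0.72630105 -0.06021686  0.14      ]
```

```bash
python3 -m handwheel '[[-1,0.1,0.09,0.8,0,0,0],[-1,0,0,0.8,0,0,0],[-1,0,0,0.8,0,0,0],[-1,0,0,0.8,0,0,0],[-1,0,0,0.8,0,0,0]]'
python3 -m handwheel '[[-1,0,0,0.7,0,0,0],[-1,0,0,0.6,0,0,0],[-1,0,0,0.4,0,0,0],[-1,0,0,0.3,0,0,0],[-1,0,0,0,0,0,0]]'
python3 - <<'E'
from h import *
plan((.6562,.0797,.263,179))
E
```

```text
clock: 10.45
tool_pos: [0.6566, 0.0805, 0.3187]
orientation: [-179.9, 0.0, -90.7]
force: [-0.2, -1.0, -2.5]
opening: 0.0597
gripper_force: 30.0
clock: 11.08
tool_pos: [0.6568, 0.0796, 0.268]
orientation: [180.0, -0.0, -90.8]
force: [-0.7, -0.1, -2.6]
opening: 0.0598
gripper_force: 30.0
at [0.6568 0.0796 0.268 ] yang 179.19 tilt [-0.0007 -0.0003] f [-0.7 -0.1 -2.6] op 0.0598 t 11.075 J6 -24.6
1 x shift [-0.003  0.023  0.198] (0.6562, 0.0797, 0.263, 179)
```

```bash
python3 -m handwheel '[[-1,0,0,0.1,0,0,0],[-1,0,0,0.1,0,0,0],[-1,0,0,0,0,0,0]]'
python3 -m handwheel '[[0.7,0,0,0,0,0,0],[0.7,0,0,0,0,0,0],[0.7,0,0,0,0,0,0]]'
python3 -m handwheel '[[0.7,0,0,-0.5,0,0,0],[0.7,0,0,-1,0,0,0],[0.7,0,0,-1,0,0,0],[0.7,0,0,-1,0,0,0],[0.7,0,0,-1,0,0,0]]'
python3 -m handwheel '[[0.7,0,0,-1,0,0,0],[0.7,0,0,-1,0,0,0]]'
python3 - <<'E'
from h import *
plan((.453,-.3245,.42,263),(.453,-.3245,.277,263))
s=snapshot("top"); save("raw4",s["color"])
E
```

```text
clock: 11.45
tool_pos: [0.6568, 0.0796, 0.2634]
orientation: [180.0, 0.0, -90.8]
force: [-0.1, -0.7, -3.1]
opening: 0.0593
gripper_force: 30.0
clock: 11.82
tool_pos: [0.657, 0.0797, 0.2638]
orientation: [-180.0, 0.0, -90.8]
force: [1.4, 0.3, 0.9]
opening: 0.0738
gripper_force: 0.0
clock: 12.45
tool_pos: [0.6568, 0.0796, 0.3779]
orientation: [-179.9, 0.0, -90.8]
force: [0.8, 1.2, -0.1]
opening: 0.0746
gripper_force: 0.0
clock: 12.7
tool_pos: [0.6566, 0.0796, 0.428]
orientation: [-179.9, 0.0, -90.8]
force: [0.7, -0.5, -1.0]
opening: 0.0747
gripper_force: 0.0
at [0.6566 0.0796 0.428 ] yang 179.2 tilt [0.0011 0.0003] f [ 0.7 -0.5 -1. ] op 0.0747 t 12.7 J6 -24.6
14 x turn -0.998
18 x shift [-0.34   0.946  0.018] (0.453, -0.3245, 0.42, 263)
6 x shift [0.    0.    0.953] (0.453, -0.3245, 0.277, 263)
```

```bash
for i in 1 2; do python3 -m handwheel '[[1,0,0,0,0,0,-1],[1,0,0,0,0,0,-1],[1,0,0,0,0,0,-1],[1,0,0,0,0,0,-1],[1,0,0,0,0,0,-1]]'; done | grep -E 'ori|tool'
python3 -m handwheel '[[1,0,0,0,0,0,-1],[1,0,0,0,0,0,-1],[1,0,0,0,0,0,-1],[1,0,0,0,0,0,-1],[1,-0.34,0.95,0,0,0,0]]'
for i in 1 2 3; do python3 -m handwheel '[[1,-0.34,0.95,0,0,0,0],[1,-0.34,0.95,0,0,0,0],[1,-0.34,0.95,0,0,0,0],[1,-0.34,0.95,0,0,0,0],[1,-0.34,0.95,0,0,0,0]]'; done | grep -E 'tool|clock'
python3 -m handwheel '[[1,-0.34,0.95,0,0,0,0],[1,-0.34,0.95,0.5,0,0,0],[1,0,0,0,0,0,0]]'
python3 - <<'E'
from h import *
plan((.453,-.3245,.277,263))
o=get_obs(); w=snapshot("wrist"); save("raw5",w["color"])
s=snapshot("top")["color"]
f=np.clip(cv2.resize(w["color"],(800,600)).astype(float)*1.1,0,255).astype(np.uint8); f[410:600,420:800]=np.clip(cv2.resize(crop(s,225,140,340,250,3),(380,190))*1.4,0,255); save("v5",f)
E
```

```text
tool_pos: [0.6567, 0.0796, 0.4269]
orientation: [-179.9, -0.0, -60.6]
tool_pos: [0.6567, 0.0796, 0.4269]
orientation: [-180.0, -0.0, -30.6]
clock: 14.62
tool_pos: [0.6457, 0.0576, 0.4262]
orientation: [-180.0, -0.0, -6.7]
force: [0.2, -0.8, -0.2]
opening: 0.0879
gripper_force: 0.0
clock: 15.25
tool_pos: [0.5884, -0.0574, 0.426]
clock: 15.88
tool_pos: [0.5322, -0.1701, 0.4259]
clock: 16.5
tool_pos: [0.4758, -0.2828, 0.4259]
clock: 16.88
tool_pos: [0.4528, -0.3281, 0.4124]
orientation: [-180.0, 0.1, -6.9]
force: [0.4, 1.0, 0.4]
opening: 0.0876
gripper_force: 0.0
at [ 0.4528 -0.3281  0.4124] yang -96.93 tilt [-0.0019  0.0008] f [0.4 1.  0.4] op 0.0876 t 16.875 J6 98.9
6 x shift [-0.002 -0.024  0.902] (0.453, -0.3245, 0.277, 263)
```

View pics/v5.png

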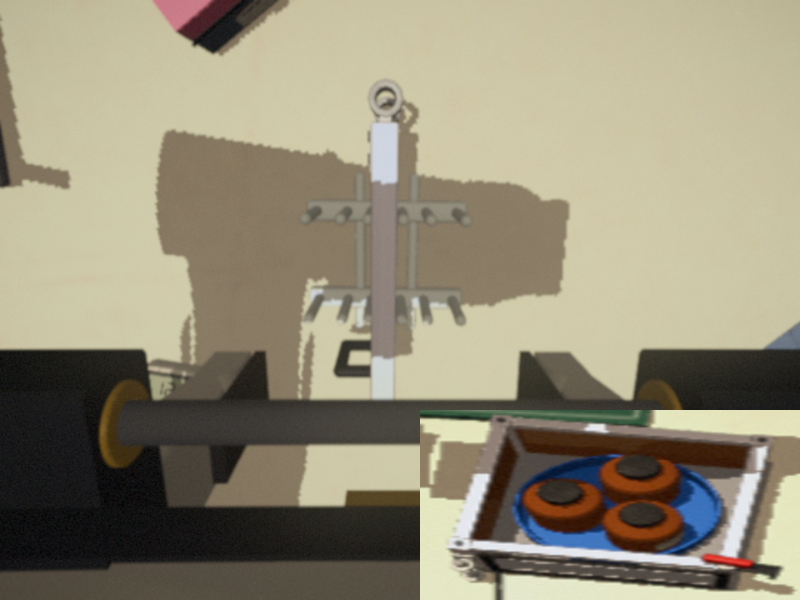

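Run:
```python
from h import *
o=get_obs(); w=snapshot("wrist")
f=lambda u,v,z: back(w,(u/1.25,v/1.25),z,o)
k=f(385,98,.114); a=f(384.5,123,.132); b=f(383,396,.132); print(k,a,b)
d=a-b; print("door y ang",np.degrees(np.arctan2(d[1],d[0])), np.linalg.norm(a-b))
d/=np.linalg.norm(d); print("axis est from rail",a+.013*d, "door_top", a-.091*d, k-.104*d)
c=a-.091*d; plan((c[0],c[1],.277,263))
```

```text
[ 0.55792162 -0.33521836  0.114     ] [ 0.54442412 -0.33353114  0.132     ] [ 0.39452781 -0.31403049  0.132     ]
door y ang -7.412220845214969 0.15115945343074688
axis est from rail [ 0.55731549 -0.33520823  0.132     ] door_top [ 0.45418455 -0.32179149  0.132     ] [ 0.45479067 -0.32180162  0.114     ]
at [ 0.4542 -0.3268  0.4137] yang -96.82 tilt [ 0.0003 -0.0002] f [ 0.8 -0.7 -0.4] op 0.0876 t 17.025 J6 98.9
6 x shift [-0.004 -0.033  0.911] (np.float64(0.45418455052026885), np.float64(-0.32179148814237984), 0.277, 263)
```

```bash
python3 -m handwheel '[[1,0,-0.2,0.9,0,0,0.1],[1,0,0,0.9,0,0,0],[1,0,0,0.9,0,0,0],[1,0,0,0.9,0,0,0],[1,0,0,0.9,0,0,0]]'
python3 -m handwheel '[[1,0,0,0.9,0,0,0],[1,0,0,0.08,0,0,0],[1,0,0,0,0,0,0]]'
python3 - <<'E'
from h import *
plan((.4542,-.3218,.277,262.6))
E
```

```text
clock: 17.65
tool_pos: [0.4554, -0.3211, 0.3008]
orientation: [180.0, -0.1, -7.3]
force: [0.3, -0.4, 0.5]
opening: 0.0876
gripper_force: 0.0
clock: 18.02
tool_pos: [0.4554, -0.3216, 0.2772]
orientation: [180.0, -0.0, -7.3]
force: [0.5, -0.4, 0.5]
opening: 0.0875
gripper_force: 0.0
at [ 0.4554 -0.3216  0.2772] yang -97.35 tilt [ 0.0007 -0.0005] f [ 0.5 -0.4  0.5] op 0.0875 t 18.025 J6 97.7
1 x shift [-0.048  0.016  0.008] (0.4542, -0.3218, 0.277, 262.6)
```

```bash
python3 -m handwheel '[[-1,0,0,0,0,0,0],[-1,0,0,0,0,0,0],[-1,0,0,0,0,0,0],[-1,0,0,0,0,0,0],[-1,0,0,0,0,0,0]]'
python3 -m handwheel '[[-1,0,0,-0.4,0,0,0],[-1,0,0,-0.7,0,0,0],[-1,0,0,-0.8,0,0,0],[-1,0,0,-0.8,0,0,0],[-1,0,0,-0.8,0,0,0]]'
python3 -m handwheel '[[-1,0,0,-0.4,0,0,0],[-1,0,0,-0.2,0,0,0]]'
python3 - <<'E'
from h import *
o,R=tool()
# knuckle offset in tool, nominal
P=np.array([.5528,.1593]); d=-np.array([np.cos(np.radians(-7.4)),np.sin(np.radians(-7.4))])*.103
print(P+d)
plan((P[0]+d[0]-.05,P[1]+d[1],.372,262.6))
w=snapshot("wrist"); save("raw6",w["color"])
E
```

```text
clock: 18.65
tool_pos: [0.4548, -0.3217, 0.2764]
orientation: [-180.0, 0.0, -7.4]
force: [-0.1, 0.0, 0.4]
opening: 0.0432
gripper_force: 0.0
clock: 19.27
tool_pos: [0.4548, -0.3217, 0.3653]
orientation: [180.0, -0.0, -7.4]
force: [0.4, -1.0, 0.7]
opening: 0.0006
gripper_force: 0.0
clock: 19.52
tool_pos: [0.4548, -0.3217, 0.3795]
orientation: [180.0, -0.0, -7.4]
force: [0.3, -0.7, -0.7]
opening: 0.0003
gripper_force: 0.0
[0.45065787 0.17256595]
at [ 0.4548 -0.3217  0.3795] yang -97.4 tilt [ 0.0007 -0.0001] f [ 0.3 -0.7 -0.7] op 0.0003 t 19.525 J6 97.7
20 x shift [-0.235 -0.966  0.015] (np.float64(0.40065787027454164), np.float64(0.17256594644748896), 0.372, 262.6)
```

```bash
python3 -m handwheel '[[0.2,0,0,0,0,0,0],[0.2,0,0,0,0,0,0],[0.2,0,0,0,0,0,0],[0.2,0,0,0,0,0,0],[0.2,0,0,0,0,0,0]]'
python3 -m handwheel '[[0.2,0,0,0.8,0,0,0],[0.2,0,0,0.8,0,0,0],[0.2,0,0,0.8,0,0,0],[0.2,0,0,0.8,0,0,0],[0.2,0,0,0.8,0,0,0]]' 
python3 -m handwheel '[[-1,0,0,0.1,0,0,0],[-1,0,0,0,0,0,0],[-1,0,0,0,0,0,0],[-1,0,0,0,0,0,0],[-1,0,0,0,0,0,0]]'
python3 -m handwheel '[[-1,0,0,0,0,0,0]]'
```

```text
clock: 20.2
tool_pos: [0.4549, -0.3217, 0.3788]
orientation: [-180.0, 0.0, -7.4]
force: [-0.6, -0.4, 0.6]
opening: 0.045
gripper_force: 0.0
clock: 20.82
tool_pos: [0.4549, -0.3217, 0.2783]
orientation: [180.0, -0.0, -7.4]
force: [0.4, 0.7, 0.1]
opening: 0.0525
gripper_force: 0.0
clock: 21.45
tool_pos: [0.455, -0.322, 0.277]
orientation: [180.0, -0.1, -7.4]
force: [-1.0, -0.4, 1.9]
opening: 0.014
gripper_force: 30.0
clock: 21.58
tool_pos: [0.455, -0.322, 0.277]
orientation: [180.0, -0.0, -7.4]
force: [-1.1, -1.7, 3.4]
opening: 0.014
gripper_force: 30.0
```

```bash
python3 -m handwheel '[[-1,0,0,-0.4,0,0,0],[-1,0,0,-0.7,0,0,0],[-1,0,0,-0.8,0,0,0],[-1,0,0,-0.8,0,0,0],[-1,0,0,-0.8,0,0,0]]'
python3 -m handwheel '[[-1,0,0,-0.4,0,0,0],[-1,0,0,-0.2,0,0,0],[-1,0,0,0,0,0,0]]'
python3 - <<'E'
from h import *
plan((.41,-.2,.38,262.6),(.408,.1725,.372,262.6))
w=snapshot("wrist"); save("raw6",w["color"])
E
```

```text
clock: 22.2
tool_pos: [0.4544, -0.3213, 0.3642]
orientation: [-179.9, 0.1, -7.4]
force: [1.1, -0.1, -4.5]
opening: 0.0137
gripper_force: 30.0
clock: 22.58
tool_pos: [0.4547, -0.3216, 0.3786]
orientation: [-180.0, 0.0, -7.4]
force: [0.3, -0.5, -4.0]
opening: 0.0139
gripper_force: 30.0
at [ 0.4547 -0.3216  0.3786] yang -97.41 tilt [-0.0004  0.0005] f [ 0.3 -0.5 -4. ] op 0.0139 t 22.575 J6 97.7
5 x shift [-0.48  -0.918 -0.011] (0.41, -0.2, 0.38, 262.6)
15 x shift [-0.133 -0.984  0.021] (0.408, 0.1725, 0.372, 262.6)
```

```bash
python3 -m handwheel '[[-1,-0.48,-0.92,0,0,0,0],[-1,-0.48,-0.92,0,0,0,0],[-1,-0.48,-0.92,0,0,0,0],[-1,-0.48,-0.92,0,0,0,0],[-1,-0.48,-0.92,0,0,0,0]]'
for i in 1 2; do python3 -m handwheel '[[-1,-0.13,-0.98,0,0,0,0],[-1,-0.13,-0.98,0,0,0,0],[-1,-0.13,-0.98,0,0,0,0],[-1,-0.13,-0.98,0,0,0,0],[-1,-0.13,-0.98,0,0,0,0]]'; done
python3 -m handwheel '[[-1,-0.13,-0.98,0,0,0,0],[-1,-0.13,-0.98,0,0,0,0],[-1,-0.13,-0.98,0,0,0,0],[-1,-0.13,-0.98,0,0,0,0],[-1,-0.13,-0.98,0,0,0,0]]'
python3 -m handwheel '[[-1,0,0,0,0,0,0]]'
python3 - <<'E'
from h import *
o=get_obs(); plan((.451,.172,.372,262.6))
w=snapshot("wrist"); save("raw7",w["color"])
f=np.clip(w["color"].astype(float)*1.3,0,255).astype(np.uint8)
f=crop(f,170,0,470,225,2.6667); save("v7",f); print(f.shape)
E
```

```text
clock: 23.25
tool_pos: [0.4096, -0.1992, 0.3782]
orientation: [-180.0, 0.1, -7.4]
force: [1.2, 1.1, -3.7]
opening: 0.0136
gripper_force: 30.0
clock: 23.88
tool_pos: [0.4095, -0.0756, 0.3783]
orientation: [180.0, 0.1, -7.4]
force: [-0.0, 0.2, -4.3]
opening: 0.014
gripper_force: 30.0
clock: 24.5
tool_pos: [0.4092, 0.0479, 0.3783]
orientation: [180.0, 0.1, -7.4]
force: [0.7, 0.3, -4.6]
opening: 0.0136
gripper_force: 30.0
clock: 25.12
tool_pos: [0.4089, 0.1714, 0.3783]
orientation: [180.0, 0.0, -7.4]
force: [1.1, -0.6, -3.6]
opening: 0.0138
gripper_force: 30.0
clock: 25.25
tool_pos: [0.4091, 0.1719, 0.3783]
orientation: [180.0, 0.0, -7.3]
force: [-0.4, 0.6, -4.6]
opening: 0.0141
gripper_force: 30.0
at [0.4091 0.1719 0.3783] yang -97.31 tilt [-0.0008 -0.0006] f [-0.4  0.6 -4.6] op 0.0141 t 25.25 J6 34.3
2 x shift [ 0.831 -0.109  0.125] (0.451, 0.172, 0.372, 262.6)
(600, 800, 3)
```

View pics/v7.png

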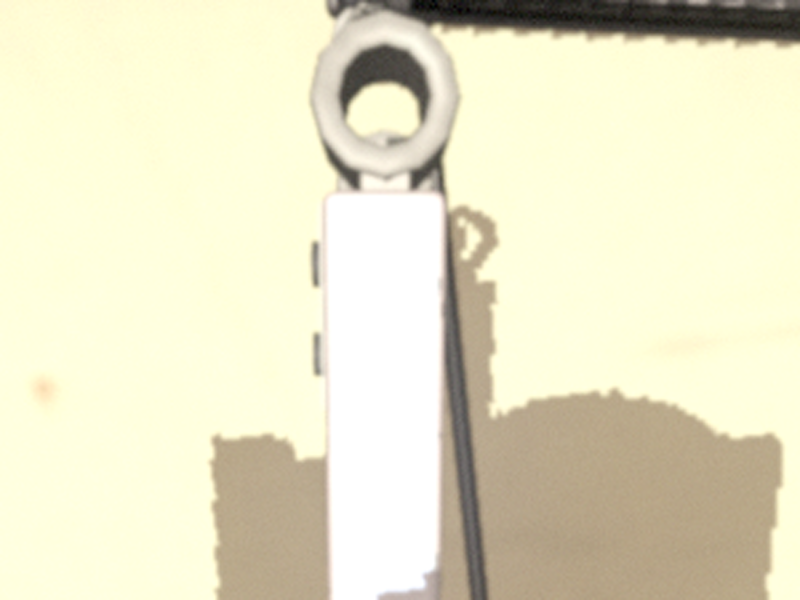

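```bash
python3 -m handwheel '[[-1,0.34,-0.65,0,0,0,0],[-1,0.34,-0.65,0,0,0,0],[-1,0,0,0,0,0,0],[-1,0,0,0,0,0,0]]'
python3 - <<'E'
from h import *
o=get_obs(); plan((.451,.172,.372,262.6))
w=snapshot("wrist"); save("raw8",w["color"])
f=np.clip(w["color"].astype(float)*1.2,0,255).astype(np.uint8)
f=crop(f,240,0,480,180,3.3333); save("v8",f); print(f.shape,o["tool_pos"])
print(proj(w,[[.5528,.1593,.038],[.5528,.1593,.112]],o))
E
```

```text
clock: 25.8
tool_pos: [0.4304, 0.2008, 0.3785]
orientation: [180.0, 0.0, -7.4]
force: [-1.2, -0.3, -4.9]
opening: 0.014
gripper_force: 30.0
at [0.4304 0.2008 0.3785] yang -97.43 tilt [-0.0008 -0.0008] f [-1.2 -0.3 -4.9] op 0.014 t 25.8 J6 33.8
2 x shift [0.483 0.518 0.13 ] (0.451, 0.172, 0.372, 262.6)
(600, 800, 3) [0.43039631 0.20079761 0.37849485]
[[348.13728985  52.03715124]
 [359.47239399  27.82676938]]
```

View pics/v8.png

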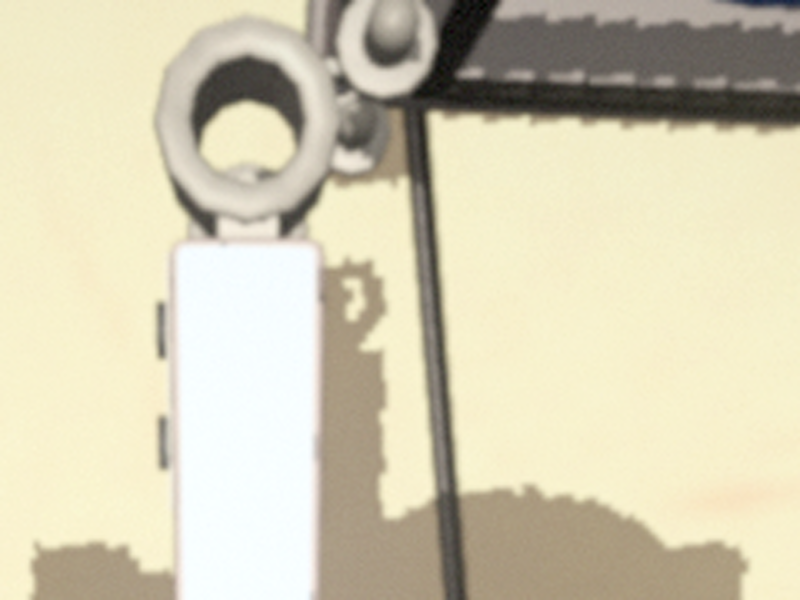

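Run:
```python
from h import *
o=get_obs(); w=snapshot("wrist")
f=lambda u,v,z: back(w,(240+u/3.3333,v/3.3333),z,o).round(4)
z=o["tool_pos"][2]
k=f(247.5,118,z-.163); print("kn",k)
print("rail end",f(247,240,z-.145), f(246,600,z-.145), "knuckle edges",f(156,118,z-.163),f(338,118,z-.163),f(247.5,18,z-.163),f(247.5,218,z-.163))
print("ph sh",f(387.5,44,.096),f(338,44,.096),f(437,44,.096),f(387.5,98,.096),"ball",f(394,32,.1075))
print("pl sh",f(351,140,.022),f(386,140,.022),f(351,175,.022),"ball",f(358,122,.0335))
print(o["tool_pos"])
```

```text
kn [0.5315 0.1879 0.2156]
rail end [0.5184 0.1897 0.2336] [0.4872 0.1938 0.2336] knuckle edges [0.5327 0.1968 0.2156] [0.5304 0.1791 0.2156] [0.5401 0.1868 0.2156] [0.5226 0.189  0.2156]
ph sh [0.5639 0.1582 0.096 ] [0.5651 0.167  0.096 ] [0.5628 0.1495 0.096 ] [0.5554 0.159  0.096 ] ball [0.5629 0.1584 0.1075]
pl sh [0.5626 0.159  0.022 ] [0.5615 0.1509 0.022 ] [0.5552 0.1598 0.022 ] ball [0.5639 0.1582 0.0335]
[0.43025082 0.20063104 0.37861075]
```

```bash
python3 -m handwheel '[[-1,0,0,0.9,0,0,0],[-1,0,0,0.9,0,0,0],[-1,0,0,0.9,0,0,0],[-1,0,0,0,0,0,0]]'
python3 -m handwheel '[[-1,0.47,0.34,0,0,0,0],[-1,0.47,0.34,0,0,0,0],[-1,0.46,0.33,0,0,0,0],[-1,0,0,0,0,0,0],[-1,0,0,0,0,0,0]]'
python3 - <<'E'
from h import *
plan((.4617,.1711,.295,262.6))
E
python3 -m handwheel '[[-1,0,0,0.2,0,0,0],[-1,0,0,0.2,0,0,0],[-1,0,0,0.1,0,0,0],[-1,0,0,0,0,0,0]]'
python3 -m handwheel '[[-1,0,0,0.1,0,0,0],[-1,0,0,0.1,0,0,0],[-1,0,0,0,0,0,0]]'
python3 - <<'E'
from h import *
w=snapshot("wrist"); save("raw9",w["color"]); print(get_obs()["moment"])
E
```

```text
clock: 26.4
tool_pos: [0.4296, 0.2001, 0.3102]
orientation: [179.8, 0.1, -7.4]
force: [-0.8, -0.2, -3.5]
opening: 0.014
gripper_force: 30.0
clock: 27.02
tool_pos: [0.4618, 0.1709, 0.3114]
orientation: [-180.0, 0.0, -7.5]
force: [-0.3, 0.1, -4.1]
opening: 0.0137
gripper_force: 30.0
at [0.4618 0.1709 0.3114] yang -97.46 tilt [-0.0001  0.    ] f [-0.3  0.1 -4.1] op 0.0137 t 27.025 J6 39.3
1 x shift [-0.006 -0.007  0.656] (0.4617, 0.1711, 0.295, 262.6)
clock: 27.52
tool_pos: [0.4616, 0.1713, 0.2986]
orientation: [180.0, 0.0, -7.4]
force: [-0.2, 0.2, -4.2]
opening: 0.0139
gripper_force: 30.0
clock: 27.9
tool_pos: [0.4616, 0.1712, 0.2937]
orientation: [180.0, 0.0, -7.4]
force: [0.0, 0.5, -4.5]
opening: 0.0138
gripper_force: 30.0
[-0.09983378  0.14395301  0.03052401]
```

```bash
python3 -m handwheel '[[-1,0,0,0.1,0,0,0],[-1,0,0,0,0,0,0]]'
python3 -m handwheel '[[-1,0,0,0.1,0,0,0],[-1,0,0,0,0,0,0]]'
python3 -m handwheel '[[-1,0,0,0.1,0,0,0],[-1,0,0,0,0,0,0]]'
```

```text
clock: 28.2
tool_pos: [0.4618, 0.1713, 0.2913]
orientation: [-180.0, -0.0, -7.4]
force: [1.3, 0.1, -4.9]
opening: 0.0137
gripper_force: 30.0
clock: 28.45
tool_pos: [0.4619, 0.1714, 0.2889]
orientation: [-180.0, -0.0, -7.4]
force: [2.3, 0.0, -5.3]
opening: 0.0141
gripper_force: 30.0
clock: 28.7
tool_pos: [0.4619, 0.1713, 0.2864]
orientation: [-180.0, -0.0, -7.4]
force: [3.0, -0.0, -5.0]
opening: 0.0138
gripper_force: 30.0
```

```bash
python3 -m handwheel '[[-1,0.03,0,0.1,0,0,0],[-1,0,0,0,0,0,0]]'
python3 -m handwheel '[[-1,0,0,0.1,0,0,0],[-1,0,0,0,0,0,0]]'
python3 -m handwheel '[[-1,0,0,0.08,0,0,0],[-1,0,0,0,0,0,0]]'
python3 -m handwheel '[[-1,0,0,0.04,0,0,0],[-1,0,0,0,0,0,0]]'
```

```text
clock: 28.95
tool_pos: [0.4623, 0.1711, 0.2836]
orientation: [180.0, 0.0, -7.4]
force: [0.3, -0.2, -4.6]
opening: 0.0141
gripper_force: 30.0
clock: 29.2
tool_pos: [0.4623, 0.1711, 0.2811]
orientation: [180.0, 0.0, -7.4]
force: [-0.2, 0.6, -5.8]
opening: 0.0136
gripper_force: 30.0
clock: 29.45
tool_pos: [0.4623, 0.1711, 0.2792]
orientation: [180.0, 0.0, -7.4]
force: [0.2, 0.2, -4.9]
opening: 0.0135
gripper_force: 30.0
clock: 29.7
tool_pos: [0.4624, 0.1712, 0.2787]
orientation: [-180.0, -0.0, -7.4]
force: [-1.8, 0.7, -0.8]
opening: 0.0139
gripper_force: 30.0
```

```bash
python3 -m handwheel '[[0.2,0,0,0,0,0,0],[0.2,0,0,0,0,0,0],[0.2,0,0,0,0,0,0],[0.2,0,0,0,0,0,0],[0.2,0,0,0,0,0,0]]'
python3 -m handwheel '[[0.2,0,0,-0.9,0,0,0],[0.2,0,0,-0.9,0,0,0],[0.2,0,0,-0.9,0,0,0],[-1,-0.36,-0.73,0,0,0,0],[-1,-0.36,-0.73,0,0,0,0]]'
python3 -m handwheel '[[-1,-0.36,-0.73,0,0,0,0],[-1,0,0,0,0,0,0],[-1,0,0,0,0,0,0],[-1,0,0,0.7,0,0,0],[-1,0,0,0.7,0,0,0]]'
python3 -m handwheel '[[-1,0,0,0.7,0,0,0],[-1,0,0,0,0,0,0]]'
python3 - <<'E'
from h import *
plan((.4,.2,.29,262.6)); o,R=tool()
H=np.array([.564,.158,0]); d=o["tool_pos"]-H; d[2]=0; print("in tool",(R.T@d).round(4))
w=snapshot("side"); save("raw10",w["color"]);s=snapshot("top");save("raw10t",s["color"])
f=np.zeros((600,800,3),np.uint8); f[:,:480]=crop(w["color"],250,180,410,380,3); f[:400,480:]=cv2.resize(crop(s["color"],170,160,340,340,2),(320,400)); save("v10",f)
E
```

```text
clock: 30.32
tool_pos: [0.4625, 0.1712, 0.2784]
orientation: [-180.0, -0.0, -7.4]
force: [0.1, -0.2, -0.0]
opening: 0.0513
gripper_force: 0.0
clock: 30.95
tool_pos: [0.4492, 0.2099, 0.3463]
orientation: [-180.0, -0.0, -7.4]
force: [-0.4, 0.2, -0.0]
opening: 0.038
gripper_force: 0.0
clock: 31.58
tool_pos: [0.4429, 0.2283, 0.3107]
orientation: [-180.0, -0.0, -7.4]
force: [-0.2, 0.1, -0.3]
opening: 0.0001
gripper_force: 0.0
clock: 31.82
tool_pos: [0.4425, 0.228, 0.2924]
orientation: [179.9, 0.1, -7.5]
force: [0.2, -1.3, 0.4]
opening: 0.0002
gripper_force: 0.0
at [0.4425 0.228  0.2924] yang -97.45 tilt [-0.002  -0.0021] f [ 0.2 -1.3  0.4] op 0.0002 t 31.825 J6 32.6
2 x shift [-0.771  0.665  0.047] (0.4, 0.2, 0.29, 262.6)
in tool [-1.295e-01 -5.360e-02  1.000e-04]
```

View pics/v10.png

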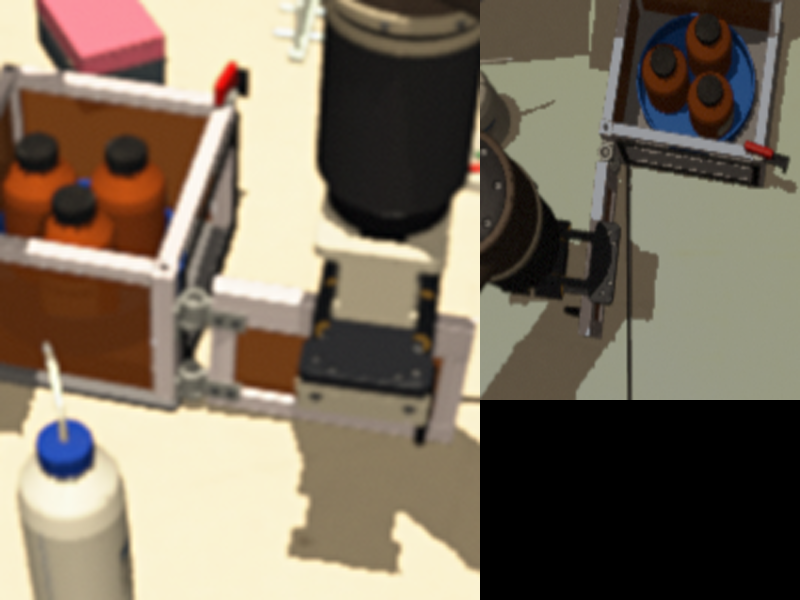

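```bash
python3 -m handwheel '[[-1,0,0.5,0,0,0,0],[-1,0,0.5,0,0,0,0],[-1,-0.09,0.55,0,0,0,-1],[-1,-0.09,0.55,0,0,0,-1],[-1,-0.09,0.55,0,0,0,-1]]'
python3 -m handwheel '[[-1,-0.09,0.55,0,0,0,-1],[-1,-0.09,0.55,0,0,0,-1],[-1,-0.09,0.55,0,0,0,-1],[-1,-0.09,0.55,0,0,0,-1],[-1,-0.09,0.55,0,0,0,-1]]'
python3 -m handwheel '[[-1,-0.09,0.55,0,0,0,-1],[-1,-0.09,0.55,0,0,0,-1],[-1,-0.09,0.55,0,0,0,-1],[-1,0,0,0,0,0,0]]'
python3 - <<'E'
from h import *
plan((.5,.02,.29,350)); o,R=tool()
H=np.array([.564,.158,0]); d=o["tool_pos"]-H; d[2]=0; print("in tool",(R.T@d).round(4))
w=snapshot("top"); save("raw11",w["color"])
E
```

```text
clock: 32.55
tool_pos: [0.4314, 0.162, 0.2939]
orientation: [-180.0, -0.0, 10.8]
force: [0.1, 0.6, -0.1]
opening: 0.0004
gripper_force: 0.1
clock: 33.17
tool_pos: [0.4473, 0.0949, 0.2939]
orientation: [-180.0, -0.0, 40.8]
force: [0.5, 0.6, -0.5]
opening: 0.0
gripper_force: 0.1
clock: 33.67
tool_pos: [0.4729, 0.062, 0.2937]
orientation: [180.0, -0.0, 58.5]
force: [1.1, 0.1, -0.5]
opening: 0.0007
gripper_force: 0.0
at [0.4729 0.062  0.2937] yang -31.52 tilt [0.0004 0.0002] f [ 1.1  0.1 -0.5] op 0.0007 t 33.675 J6 117.3
4 x turn -0.897
2 x shift [-0.733  0.68   0.074] (0.5, 0.02, 0.29, 350)
in tool [-1.295e-01 -2.750e-02 -1.000e-04]
```

```bash
python3 -m handwheel '[[-1,-0.09,0.55,0,0,0,-1],[-1,-0.09,0.55,0,0,0,-1],[-1,-0.09,0.55,0,0,0,-1],[-1,-0.05,0.34,0,0,0,-0.6],[-1,0,0,0,0,0,0]]'
python3 -m handwheel '[[-1,0,0.1,0,0,0,0],[-1,0,0,0,0,0,0]]'
python3 -m handwheel '[[-1,0,0.08,0,0,0,0],[-1,0,0,0,0,0,0]]'
python3 - <<'E'
from h import *
plan((.5,.02,.29,350)); o,R=tool()
H=np.array([.564,.158,0]); d=o["tool_pos"]-H; d[2]=0; print("in tool",(R.T@d).round(4))
E
```

```text
clock: 34.35
tool_pos: [0.5149, 0.0361, 0.2934]
orientation: [180.0, -0.0, 80.1]
force: [-0.3, -0.4, -0.1]
opening: 0.0002
gripper_force: 0.0
clock: 34.6
tool_pos: [0.5173, 0.0359, 0.2935]
orientation: [180.0, -0.0, 80.1]
force: [-0.0, -0.3, 0.5]
opening: 0.0006
gripper_force: 0.1
clock: 34.85
tool_pos: [0.5196, 0.0355, 0.2935]
orientation: [180.0, -0.0, 80.2]
force: [-0.2, -0.5, 0.8]
opening: 0.0003
gripper_force: 0.1
at [0.5196 0.0355 0.2935] yang -9.82 tilt [0.0001 0.    ] f [-0.2 -0.5  0.8] op 0.0003 t 34.85 J6 144.7
1 x shift [-0.744 -0.663  0.138] (0.5, 0.02, 0.29, 350)
in tool [-0.1283 -0.0229 -0.    ]
```

```bash
for i in 1 2 3 4; do python3 -m handwheel '[[-1,0,0.08,0,0,0,0],[-1,0,0,0,0,0,0]]' | grep -E "tool|force"; done
```

```text
tool_pos: [0.5212, 0.035, 0.2932]
force: [-3.0, 1.7, 1.1]
gripper_force: 1.8
tool_pos: [0.5218, 0.0348, 0.293]
force: [-11.3, 7.1, 8.8]
gripper_force: 6.3
tool_pos: [0.5224, 0.0346, 0.2928]
force: [-20.5, 10.4, 13.5]
gripper_force: 11.0
tool_pos: [0.523, 0.0344, 0.2927]
force: [-28.6, 15.2, 20.5]
gripper_force: 15.6
```

```bash
python3 -m handwheel '[[-1,0,-0.15,0,0,0,0],[-1,0,0,0,0,0,0]]' | grep -E "tool|force"
python3 - <<'E'
from h import *
o,R=tool(); w=snapshot("wrist"); s=snapshot("top"); save("raw12",w["color"]); save("raw12t",s["color"])
a=np.radians(-9.75); gx=np.array([np.cos(a),np.sin(a),0]); gy=np.array([-gx[1],gx[0],0]); H=np.array([.564,.158,0])
for nm,S,oo,ls in(("w",w,o,(-.02,-.035,-.05,-.065)),("t",s,None,(-.03,-.15,-.17,-.19))):
  g=cv2.cvtColor(S["color"],cv2.COLOR_RGB2GRAY).astype(np.float32)
  for L in ls:
    X=[H+gy*L+gx*t+[0,0,.134] for t in np.arange(-.03,.03,.002)]
    p=proj(S,X,oo).astype(np.float32); print(nm,L,p[15].round(), cv2.remap(g,p[None],None,cv2.INTER_LINEAR)[0].astype(int))
E
```

```text
tool_pos: [0.5218, 0.0347, 0.2929]
force: [-10.9, 5.5, 6.3]
gripper_force: 6.3
w -0.02 [382.  11.] [197 198 198 199 200 199 199 199 196 174  57 196  80 209 209 210 209 209
 209 145  52  77  77 132 208 207 207 206 205 174]
w -0.035 [379.  64.] [202 202 202 201 202 202 197 168  52 117  88 196  96 212 213 213 213 212
 212 121  61  93  87 144 211 210 209 210 209 175]
w -0.05 [377. 112.] [202 203 203 204 204 205 203 204 165 168 101  90 107 215 215 215 214 215
 214 108  71 164  91 152 212 213 212 211 211 172]
w -0.065 [375. 158.] [133 191 206 205 205 204 205 205 199 204 100  96 113 214 215 215 215 214
 214  96  74  72  95 157 213 213 213 213 212 168]
t -0.03 [248. 227.] [45 44 46 48 49 50 51 53 53 52 53 54 55 55 57 58 59 59 60 62 64 65 67 69
 71 74 76 78 80 81]
t -0.15 [299. 235.] [84 68 41 22 12 10  9  8  8  8  8  8 10 11 15 30 47 59 59 50 38 25 21 18
 16 17 18 19 18 18]
t -0.17 [307. 236.] [10  8 11 10  8  7  8 13 25 46 55 68 82 88 88 82 75 61 39 19 21 35 41 48
 52 51 47 48 39 40]
t -0.19 [316. 237.] [77 60 57 57 57 57 57 55 54 54 55 65 89 92 91 91 89 80 54 27 35 46 57 60
 51 31 29 32 34 37]
```

```bash
python3 -m handwheel '[[-1,0,-0.8,0,0,0,0],[0.2,0,0,-1,0,0,0],[0.2,0,0,-1,0,0,0],[0.2,0,0,-1,0,0,0],[0.2,0,0,-1,0,0,0]]' | grep -E "clock|tool|force"
python3 - <<'E'
from h import *
plan((.5552,-.032,.395,-9.8),(.5552,-.032,.328,-9.8))
E
```

```text
clock: 36.83
tool_pos: [0.5042, 0.038, 0.3945]
force: [0.1, 0.7, -0.1]
gripper_force: 0.0
at [0.5042 0.038  0.3945] yang -9.8 tilt [0.0011 0.0001] f [ 0.1  0.7 -0.1] op 0.0347 t 36.825 J6 143.6
3 x shift [-0.804  0.829 -0.007] (0.5552, -0.032, 0.395, -9.8)
3 x shift [0.    0.    0.893] (0.5552, -0.032, 0.328, -9.8)
```

```bash
python3 -m handwheel '[[0.2,-0.8,0.83,0,0,0,0],[0.2,-0.8,0.83,0,0,0,0],[0.2,-0.8,0.83,0,0,0,0],[0.2,0,0,0,0,0,0]]' | grep -E "clock|tool|open"
python3 - <<'E'
from h import *
o,R=tool(); w=snapshot("wrist"); save("raw13",w["color"])
c=w["color"].astype(int); m=((c[:,:,0]>110)&(c[:,:,1]<70)&(c[:,:,2]<70)).astype(np.uint8)
n,l,st,ce=cv2.connectedComponentsWithStats(m); i=1+np.argmax(st[1:,4]); print(st[i],ce[i])
pts=np.argwhere(l==i)[:,::-1].astype(np.float32); r=cv2.minAreaRect(pts); print(r)
for v in cv2.boxPoints(r): print(v,back(w,v,.168,o).round(4))
print("c",back(w,r[0],.168,o), "exp px",proj(w,[[.5552,-.032,.168]],o))
# door top profile again incl. free edge
a=np.radians(-9.75); gx=np.array([np.cos(a),np.sin(a),0]); gy=np.array([-gx[1],gx[0],0]); H=np.array([.564,.158,0]); g=cv2.cvtColor(w["color"],cv2.COLOR_RGB2GRAY).astype(np.float32)
for L in(-.08,-.1,-.12,-.14,-.16,-.175):
    p=proj(w,[H+gy*L+gx*t+[0,0,.134] for t in np.arange(-.02,.03,.002)],o).astype(np.float32); print(L,p[10].round(),cv2.remap(g,p[None],None,cv2.INTER_LINEAR)[0].astype(int))
E
```

```text
clock: 37.33
tool_pos: [0.5561, -0.0329, 0.393]
opening: 0.0527
[ 397    0   81   76 2131] [427.62881276  47.36696387]
((429.5877990722656, 40.23432922363281), (89.60240173339844, 60.51807403564453), 40.39990234375)
[375.85846   34.241287] [0.6049 0.0761 0.168 ]
[415.08136  -11.845612] [0.6248 0.0916 0.168 ]
[483.31714  46.22737] [0.6541 0.062  0.168 ]
[444.09424  92.31427] [0.6344 0.0449 0.168 ]
c [0.6294296  0.06911385 0.168     ] exp px [[311.67150755 264.90534405]]
-0.08 [269.  61.] [135 135 134 136 135 136 134 128 143 144 147 155 222 222 158  48  48 108
 221 222 221 222 221 200 163]
-0.1 [270.  99.] [134 134 137 136 135 136 137 134 144 143 147 147 148 148 101  38  42  95
 145 194 223 223 223 197 165]
-0.12 [272. 135.] [137 138 137 137 139 138 138 134 143 143 147 146 147 147 100  45  47  89
 146 149 205 215 223 196 157]
-0.14 [273. 170.] [138 137 138 138 138 139 138 131 141 142 146 145 145 143  93  43  48  91
 144 148 147 145 146 123 120]
-0.16 [274. 202.] [ 50  48  48  45  49  47  44  94 141 142 143 143 143 140  90  46  50 103
 143 147 144 144 144 120  91]
-0.175 [274. 226.] [140 140 139 141 141 140 140 134 141 141 143 141 144 138  88  47  46  99
 143 142 120 111 119 119  80]
```

Run:
```python
from h import *
o=get_obs(); w=snapshot("wrist"); c=w["color"]
h=cv2.cvtColor(c,cv2.COLOR_RGB2HSV); m=(((h[:,:,0]<5)|(h[:,:,0]>174))&(h[:,:,1]>190)&(h[:,:,2]>50)).astype(np.uint8); m[:200]=0; m[:,:250]=0; m[:,390:]=0
n,l,st,ce=cv2.connectedComponentsWithStats(m); 
for i in range(1,n):
  if st[i][4]>20: print(st[i],ce[i])
for r in range(205,300,8): q=np.where(m[r])[0]; print(r,(q.min(),q.max(),back(w,(q.mean(),r),.168,o).round(4), c[r,q.min():q.max():8].tolist()) if len(q) else c[r,312])
```

```text
[298 233  20  61 684] [307.56578947 262.7748538 ]
205 [153 140 134]
213 [152 138 133]
221 [156 141 135]
229 [102  39  34]
237 (np.int64(305), np.int64(316), array([ 0.5567, -0.0154,  0.168 ]), [[119, 36, 26], [135, 37, 32]])
245 (np.int64(304), np.int64(316), array([ 0.5557, -0.0199,  0.168 ]), [[128, 40, 32], [141, 40, 28]])
253 (np.int64(304), np.int64(315), array([ 0.5546, -0.0243,  0.168 ]), [[133, 38, 29], [140, 39, 23]])
261 (np.int64(302), np.int64(313), array([ 0.5527, -0.0287,  0.168 ]), [[130, 40, 32], [142, 38, 33]])
269 (np.int64(301), np.int64(313), array([ 0.5516, -0.0333,  0.168 ]), [[131, 40, 26], [140, 35, 22]])
277 (np.int64(301), np.int64(312), array([ 0.5506, -0.0379,  0.168 ]), [[135, 39, 27], [138, 41, 28]])
285 (np.int64(299), np.int64(309), array([ 0.5485, -0.0424,  0.168 ]), [[135, 43, 32], [139, 43, 29]])
293 (np.int64(306), np.int64(306), array([ 0.5485, -0.0474,  0.168 ]), [])
```

```bash
python3 -m handwheel '[[0.2,0.09,-0.15,0.87,0,0,0],[0.2,0,0,0.87,0,0,0],[0.2,0,0,0.87,0,0,0],[-1,0,0,0,0,0,0],[-1,0,0,0,0,0,0]]'
python3 -m handwheel '[[-1,0,0,0,0,0,0],[-1,0,0,0,0,0,0],[-1,0,0,0,0,0,0],[-1,0,0,0,0,0,0],[-1,0,0,0,0,0,0]]'
python3 - <<'E'
from h import *
o,R=tool(); plan((.5528,-.03,.328,-9.8)); print(o["moment"],o["gripper_force"])
E
```

```text
clock: 38.05
tool_pos: [0.552, -0.0284, 0.3292]
orientation: [179.9, -0.0, 80.2]
force: [-0.3, 0.2, 0.6]
opening: 0.0376
gripper_force: 0.0
clock: 38.67
tool_pos: [0.5523, -0.0288, 0.3288]
orientation: [179.9, -0.0, 80.2]
force: [1.2, -0.7, 4.6]
opening: 0.0086
gripper_force: 29.8
at [ 0.5523 -0.0288  0.3288] yang -9.79 tilt [0.0016 0.    ] f [ 1.2 -0.7  4.6] op 0.0086 t 38.675 J6 152.9
1 x shift [-0.042  0.029  0.033] (0.5528, -0.03, 0.328, -9.8)
[-0.33937249 -0.58568787 -0.04730082] 29.755892157554626
```

```bash
for i in 1 2; do python3 -m handwheel '[[-1,0,0,0,0,0,1],[-1,0,0,0,0,0,1],[-1,0,0,0,0,0,1],[-1,0,0,0,0,0,1],[-1,0,0,0,0,0,1]]'; done
python3 -m handwheel '[[-1,0,0,0,0,0,1],[-1,0,0,0,0,0,1],[-1,0,0,0,0,0,1],[-1,0,0,0,0,0,0]]'
python3 -c "
from plant import *;print(get_obs()['moment'])"
```

```text
clock: 39.3
tool_pos: [0.5535, -0.0293, 0.3289]
orientation: [179.8, -0.1, 50.0]
force: [11.3, -7.5, -3.0]
opening: 0.0087
gripper_force: 30.0
clock: 39.92
tool_pos: [0.5543, -0.0305, 0.3289]
orientation: [179.7, -0.2, 20.1]
force: [16.9, -17.0, -8.0]
opening: 0.0088
gripper_force: 30.0
clock: 40.42
tool_pos: [0.5545, -0.0314, 0.3289]
orientation: [179.7, -0.3, 2.1]
force: [18.1, -22.7, -9.3]
opening: 0.0088
gripper_force: 30.0
[-8.39605312 -6.63335632  0.03315407]
```

```bash
python3 -m handwheel '[[-1,0.06,0.09,0,0,0,0.5],[-1,0,0,0,0,0,0.5],[-1,0,0,0,0,0,0.5],[-1,0,0,0,0,0,0.5],[-1,0,0,0,0,0,0]]'
python3 -c "
from plant import *;print(get_obs()['moment'])"
```

```text
clock: 41.05
tool_pos: [0.555, -0.0327, 0.3289]
orientation: [179.9, -0.2, -9.8]
force: [10.5, -13.2, -3.3]
opening: 0.009
gripper_force: 30.0
[-5.30644517 -3.78061235  0.05042146]
```

```bash
python3 -m handwheel '[[-1,0.04,0.05,0,0,0,0.3],[-1,0,0,0,0,0,0.3],[-1,0,0,0,0,0,0]]' | grep -E 'tool|ori|force'
python3 -c "
from plant import *;print(get_obs()['moment'])"
python3 -m handwheel '[[-1,0,0,0,0,0,0.3],[-1,0,0,0,0,0,0.3],[-1,0,0,0,0,0,0]]'| grep -E 'tool|ori|force'
python3 -c "
from plant import *;print(get_obs()['moment'])"
```

```text
tool_pos: [0.5552, -0.0331, 0.3289]
orientation: [179.9, -0.2, -13.3]
force: [5.4, -7.3, 1.8]
gripper_force: 31.0
[-2.4204289  -1.90312223  0.60650615]
tool_pos: [0.5551, -0.0331, 0.3289]
orientation: [179.9, -0.2, -16.9]
force: [4.8, -5.5, 1.2]
gripper_force: 32.8
[-2.38280884 -1.69738327  0.7076724 ]
```

```bash
python3 -m handwheel '[[0.1,0,0,0,0,0,-0.5],[0.1,0,0,0,0,0,0],[0.1,0,0,0,0,0,0],[0.1,0,0,0,0,0,0],[0.1,0,0,0,0,0,0]]' | grep -E 'clock|tool|ori|force|open'
python3 -m handwheel '[[0.1,0,0,-0.8,0,0,0],[0.1,0,0,-0.9,0,0,0],[0.1,0,0,-0.9,0,0,0],[0.1,0,0,0,0,0,0]]'| grep -E 'clock|tool|ori|force'
python3 - <<'E'
from h import *
o,R=tool(); w=snapshot("wrist"); save("raw14",w["color"]); c=w["color"]
h=cv2.cvtColor(c,cv2.COLOR_RGB2HSV); m=(((h[:,:,0]<5)|(h[:,:,0]>174))&(h[:,:,1]>190)&(h[:,:,2]>50)).astype(np.uint8); m[:200]=0; m[:,:250]=0; m[:,390:]=0
n,l,st,ce=cv2.connectedComponentsWithStats(m)
for i in range(1,n):
  if st[i][4]>50: 
    print(st[i],ce[i]); v=back(w,ce[i],.168,o); P=np.argwhere(l==i)[:,::-1]; q=np.array([back(w,p,.168,o) for p in P[::5].astype(float)])[:,:2]
    u=np.linalg.svd(q-q.mean(0))[2][0]; print(v,"dir",np.degrees(np.arctan2(u[1],u[0])))
a=np.radians(-9.75); gx=np.array([np.cos(a),np.sin(a),0]); gy=np.array([-gx[1],gx[0],0]); H=np.array([.564,.158,0])
s=snapshot("top"); b0=cv2.imread("pics/raw12t.png")
for nm,g,S in(("before",cv2.cvtColor(b0,cv2.COLOR_BGR2GRAY),s),("after",cv2.cvtColor(s["color"],cv2.COLOR_RGB2GRAY),s)):
  for t in(-.016,-.011):
    p=proj(S,[H+gy*L+gx*t+[0,0,.146] for L in np.arange(-.21,-.15,.004)]).astype(np.float32); print(nm,t,cv2.remap(g.astype(np.float32),p[None],None,cv2.INTER_LINEAR)[0].astype(int))
g=cv2.cvtColor(c,cv2.COLOR_RGB2GRAY).astype(np.float32)
for L in(-.10,-.12,-.14,-.16,-.18,-.19,-.2):
    p=proj(w,[H+gy*L+gx*t+[0,0,.134] for t in np.arange(-.03,.03,.002)],o).astype(np.float32); print(L,p[10].round(),cv2.remap(g,p[None],None,cv2.INTER_LINEAR)[0].astype(int))
E
```

```text
clock: 42.42
tool_pos: [0.5541, -0.0324, 0.3281]
orientation: [180.0, 0.0, -14.0]
force: [1.0, -0.4, 0.1]
opening: 0.0477
gripper_force: 0.0
clock: 42.92
tool_pos: [0.5546, -0.0324, 0.395]
orientation: [-179.9, -0.2, -14.0]
force: [-0.9, -0.5, -0.2]
gripper_force: 0.0
[309 239  15  57 467] [315.56959315 265.5117773 ]
[ 0.55430964 -0.03235929  0.168     ] dir 170.11823150153765
before -0.016 [88 88 72 56 59 54 58 54 43 31 28 31 14 12  8]
before -0.011 [88 88 72 53 61 56 65 64 60 58 62 48 14 11  9]
after -0.016 [90 91 74 41 11  8 12 46 51 49 48 46 48 51 48]
after -0.011 [91 91 75 43 10 10 12 65 81 76 72 75 77 72 68]
-0.1 [186. 304.] [ 64  62  60  61  65  67  71  76  79  64  40  38  37  41  41  41  43  43
  42  87 105  63 156 220 221 222 222 214 121  96]
-0.12 [215. 302.] [ 60  59  52  52  90  97  98  97  98  97  98  99  98  99 108 134 143 141
 142 140 105  59 133 143 142 144 143 139 106  96]
-0.14 [245. 300.] [ 60  56  48  42  33  36  36  36  36  35  36  38  45  76  93  98 100 131
 142 140 105  57 134 143 144 144 143 136 106  93]
-0.16 [275. 298.] [ 57  54  86 135 137 137 137 137 131 133 136 136 133 131 139 139 140 140
 141 140 105  62 134 143 144 143 144 137 105  95]
-0.18 [305. 295.] [ 58 101 203 211 211 212 212 212 210 211 204 163 138 134 137 140 141 140
 142 142 105  66 125 124 124 130 141 137 104  96]
-0.19 [320. 294.] [ 58 158 210 195  62  49  49  49  49  52  69  71  73  72  74  72  73  72
  71  71  71  72  72  70  71  70  69  70  70  66]
-0.2 [335. 293.] [ 75 193 212 212 212 212 212 212 212 211 210 211 212 212 211 211 198 140
 139 138 140 140 141 140 139 141 140 139 139 138]
```

```bash
python3 -m handwheel '[[0.1,0,0,-0.8,0,0,0],[0.1,0,0,-0.8,0,0,0],[0.1,0,0,0,0,0,0]]'| grep -E 'clock|tool'; python3 -c "
from plant import *;print(close_job())"
```

```text
clock: 43.4
tool_pos: [0.5544, -0.0324, 0.4336]
the job is handed in; nothing more can be done
None
```

The job is handed in at about 43 s of the 72 s allowed: the bottle stands in the carrier, the door is on both pins and shut, and the latch is turned a full 90° with its nose in front of the door. I confirmed the latch and the shut door by measuring the images, not by eye. One early grip on the door closed too late and came up empty, and the second attempt took it cleanly.

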